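Fit the control gear into an emergency panel light

ROBOT

A 7-joint arm with a two-finger parallel gripper is mounted at the origin on the work surface. World frame = base frame: x ahead of the robot, y to its left, z up, the work surface at z = 0. Lengths are in m, angles in rad, forces in N, time in s.
With the tool pointing down it reaches from about 0.425 to 0.95 m from the base axis. Payload 4.7 kg.
Tool frame: the origin (TCP) lies between the finger pads; the fingertips stand 25 mm ahead of it and the grasp point (between the pads) lies 6 mm ahead of it; x points along the fingers, z is the direction in which the jaws open and shut, and the axes are right-handed (so a half turn about x gives the same grasp; the last joint's range is limited). The gripper opens to 85 mm and grips with 20 to 120 N. Pads are 22 mm wide; open, the fingers measure 114 mm over their backs; the gripper's body (76 mm by 85 mm) begins 54 mm behind the grasp point. The pads swing forward as they close: fully open they stand 13 mm farther back than shut.
Start: joints at [1.111, 0.469, -0.049, 1.532, 0.024, 1.141, -0.082], TCP at [0.282, -0.613, 0.256] pointing down, gripper open.
Joint ranges: [-2.59, 2.59], [-0.33, 1.99], [-1.39, 1.29], [0.1, 2.45], [-1.04, 4.18], [0.21, 1.99], [-2.66, 2.66]. Speed limits (rad/s): [2.57, 2.57, 3.14, 3.14, 3.14, 3.14, 3.14].

INTERFACE

Orientations are given as a 3x3 rotation matrix whose columns are the frame's x, y, z axes.
In Python, from rig import * gives the robot as it stands. Calls block until the motion is done:
- movep(position, orientation): joint-space move of the TCP to a pose.
- move_l(position, attitude=None, feed=0.15, until_force=None): straight line of the TCP; attitude=None keeps the orientation; feed is the mean speed in m/s. With until_force (N) it stops when the force on the tool has changed by that much, and returns True; else False.
- move_joints(angles): joint-space move.
- command_gripper(opening, newtons=None): finger opening in m; newtons is the grip in N (None keeps the last); returns when the fingers have stopped.
- sleep(seconds).
- inverse_kinematics(position, orientation): joint angles nearest the present ones, or None.
- sense(): the state.
- camera(name): name is "side" or "top"; returns (picture, depth): 480x640x3 uint8, red, green, blue; 480x640 float32, m along the optical axis (not along the pixel's ray), 0 where there is no reading.
- camera_params(name): a dict with "K" (3x3 intrinsics, pixels), "position" and "rotation" of the camera in the world. Camera axes: x right, y down, z forward; pixel columns grow to the right and rows downward; lengths in m; the calibration is good to about 2 mm. A picture is of the moment at which its call begins. camera_params takes no time and is no camera call.
A pose or a line that the arm cannot do raises Unreachable and nothing moves.
- finish_job(): hands the job in, once; it reports no verdict.
The state is a dict: "time_s": time; "joint_pos": joint angles; "qd": joint speeds; "joint_efforts": joint torques, N m; "position": TCP position; "tcp_rot": TCP orientation; "wrist_force": force on the tool from outside, world axes, zero at the start; "ft_torque": the same for the moment, N m; "finger_gap": finger opening in m.
Only numpy, scipy, OpenCV 4.12 (cv2) and the standard library are available. Lean on these libraries where they do the work, as an engineer would, in place of code of your own. Each camera call takes 0.05 s, during which the arm holds its last target. There are 200 camera calls.

TASK

Take the two piles of lamp components in the blue kit tray apart and gently set, not drop, each component flat and centred on the foam pad of its own shape and colour in the white light housing, lined up with the pad, without tipping any of them over. Fit the battery pack last, when the other four are all in their places, so that nothing is live while you work.

Things in the scene. Friction and masses are not known exactly. Their poses are not given: they have to be found in the camera images.
- driver: LED driver: long aluminium-grey box with black end caps, 110 (x) x 36 (y) x 30 (z) mm, 0.19 kg. Origin: centre of its underside; x along its length, y across its width, z up. Starts at the bottom of one of two piles, three and two high, that stand side by side about 110 mm apart in a shallow blue kit tray (rim 14 mm, floor 4 mm).
- battery: Emergency battery pack: three green cells lying between black end plates, 80 (x) x 50 (y) x 30 (z) mm, 0.30 kg, solid flat sides and top for gripping. Origin: centre of its underside; x along its length, y across its width, z up. Starts at the bottom of the other pile. Members of a pile are about centred on one another.
- jbox: Junction box: orange box with a screwed lid, 72 (x) x 36 (y) x 26 (z) mm, 0.08 kg. Origin: centre of its underside; x along its length, y across its width, z up. Starts in the second layer, on the driver or on the battery.
- dimmer: Dimmer module: square yellow box with two grey terminal strips on top, 44 x 44 x 26 (z) mm, 0.06 kg. Origin: centre of its underside, z up, x and y square to its sides. Starts in the second layer of the pile that the junction box is not in.
- sensor: Presence sensor: round black base 42 mm in diameter and 22 mm high with a white dome lens (36 mm high in all), 0.05 kg. Origin: centre of its underside, z up. Starts as the third and top layer of one pile, on the junction box or the dimmer.
- pad_driver: Grey foam mounting pad for the driver, 110 (x) x 36 (y) mm. Fixed, 4 mm thick, origin at the centre of its underside, z up. The five pads lie, which one where differs, on the 4 mm floor of a square white light housing (300 x 300 mm), on places 125 mm apart along x (two columns) and 85 mm along y (three rows).
- pad_battery: Green foam mounting pad for the battery pack, 80 (x) x 50 (y) mm, in the housing. Fixed, 4 mm thick, origin at the centre of its underside, z up. The housing's rim is 35 mm high and at least 55 mm from any pad centre along y and 75 mm along x; the sixth place holds a white terminal block, top 20 mm above the bench.
- pad_jbox: Orange foam mounting pad for the junction box, 72 (x) x 36 (y) mm, in the housing. Fixed, 4 mm thick, origin at the centre of its underside, z up. 
- pad_dimmer: Yellow square foam mounting pad for the dimmer, 44 x 44 mm, in the housing. Fixed, 4 mm thick, origin at the centre of its underside, z up. 
- pad_sensor: Black round foam mounting pad for the sensor, 42 mm in diameter, in the housing. Fixed, 4 mm thick, origin at the centre of its underside, z up. 
Things that resemble listed ones, but are neither listed nor needed, are in the scene too. Of the things shaped like the jbox, the orange one is meant.

How it is judged:
By the outcome, as a careful person would: the job done as asked, in the order asked, and still so for the second after the job is handed in, with the robot touching nothing.
It also fails if it takes over 144 s, if anything falls off the work surface, if the arm or the gripper's body presses on something with over 40 N, if the wrist force passes 120 N, or if a joint passes its speed limit or range.

## Working session

There is one attempt and no reset: what is moved stays moved. The work goes in short steps, each a Python script; the robot and the scene stay as the last script left them, time stands still between calls to the robot, and variables do not carry over. Pictures are saved under pics/ and viewed, about 12 in all and at most 16, crops included, and the job is handed in when it is done.

```bash
mkdir -p pics; ls; python3 - <<'E'
from rig import *
import cv2,numpy as np
for n in("top","side"):
    p,d=camera(n); cv2.imwrite(f"pics/{n}0.png",p[...,::-1]); np.save(f"pics/{n}0.npy",d)
    c=camera_params(n); print(n,c["K"],c["position"],c["rotation"])
s=sense(); print(s["tcp_rot"],s["position"],s["time_s"])
E
```

```text
pics
top [[502.10898649   0.         319.61131384]
 [  0.         502.10898649 243.55560133]
 [  0.           0.           1.        ]] [0.29319137 0.03862841 1.20286342] [[-0.00693867 -0.99104446  0.13335193]
 [-0.99987521  0.00876863  0.01314042]
 [-0.01419206 -0.13324412 -0.99098163]]
side [[540.74247296   0.         313.41748393]
 [  0.         540.74247296 242.24876287]
 [  0.           0.           1.        ]] [0.32486479 0.83550268 0.56451963] [[-0.99140492 -0.0501442   0.12083811]
 [-0.12857991  0.54398732 -0.82918333]
 [-0.02415566 -0.83759379 -0.54575924]]
[[-8.14060338e-04  9.08597330e-01  4.17672395e-01]
 [ 1.64320339e-03  4.17673185e-01 -9.08595846e-01]
 [-9.99998319e-01 -5.33311477e-05 -1.83302138e-03]] [ 0.28169031 -0.61286787  0.25533538] 0.1
```

View pics/top0.png

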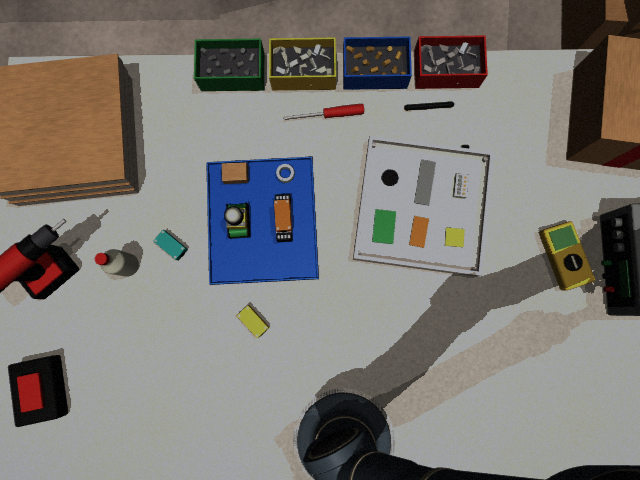

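View pics/side0.png

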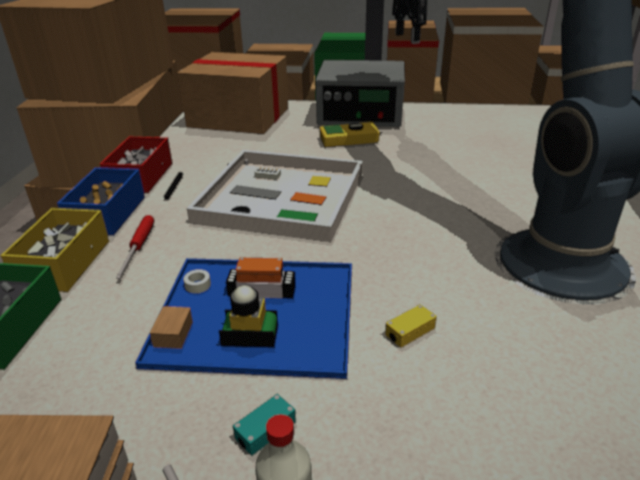

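The top view shows two candidate piles: sensor, dimmer and battery at (236,218), and jbox on driver at (283,218). The pads are:
- sensor (390,177)
- driver (425,182)
- battery (384,226)
- jbox (419,232)
- dimmer (454,237)
- white terminal block (460,186)

Lookalikes to avoid are the brown carton (234,172), teal box (170,244), yellow box (253,321), white ring (285,172) and yellow multimeter (566,258). The one to use as the jbox is the orange one at (283,218).

```bash
cat > h.py <<'E'
from rig import *
import cv2,numpy as np
def ray(n,uv,z):
    c=camera_params(n); uv=np.atleast_2d(np.asarray(uv,float)); K=c["K"]
    d=np.c_[(uv[:,0]-K[0][2])/K[0][0],(uv[:,1]-K[1][2])/K[1][1],np.ones(len(uv))]@np.array(c["rotation"]).T
    o=np.array(c["position"]); return o+d*((z-o[2])/d[:,2])[:,None]
def box(mask,z,n="top",off=(0,0)):
    """largest blob -> pixel, centre, (long,short), yaw of long axis"""
    cs,_=cv2.findContours(mask.astype(np.uint8),cv2.RETR_EXTERNAL,cv2.CHAIN_APPROX_NONE)
    c=max(cs,key=cv2.contourArea)[:,0,:]+np.array(off)
    w=(ray(n,c,z)[:,:2]*1000).astype(np.float32)
    r=cv2.minAreaRect(w); b=cv2.boxPoints(r); e=[b[1]-b[0],b[2]-b[1]]
    e.sort(key=lambda v:-np.linalg.norm(v)); a=np.arctan2(e[0][1],e[0][0])
    a=(a+np.pi/2)%np.pi-np.pi/2
    return c.mean(0).round(1),np.array(r[0])/1000,[float(np.linalg.norm(v)) for v in e],a
E
python3 - <<'E'
from h import *
im=cv2.imread("pics/top0.png"); d=np.load("pics/top0.npy")
hsv=cv2.cvtColor(im,cv2.COLOR_BGR2HSV); H,S,V=[hsv[...,i].astype(int) for i in range(3)]
def win(m,x0,x1,y0,y1):
    w=np.zeros(m.shape,bool); w[y0:y1,x0:x1]=1; return m&w
org=(H<18)&(S>130)&(V>80); yel=(H>20)&(H<36)&(S>110)&(V>80); grn=(H>40)&(H<85)&(S>90)
B=lambda m,z,*w: box(win(m,*w),z)
L={"pad_sensor":B(V<70,.008,378,402,165,190),"pad_driver":B((V<150)&(S<60),.008,410,440,155,210),
"pad_battery":B(grn,.008,365,405,200,250),"pad_jbox":B(org,.008,405,432,210,252),"pad_dimmer":B(yel,.008,440,470,220,252),
"jbox":B(org,.060,268,300,185,240),"driver":B(H*0+1-((H>100)&(H<130)&(S>120))>0,.034,268,298,185,250),
"dimmer":B(yel,.060,220,255,195,245),"pileA":B(~((H>100)&(H<130)&(S>120)),.034,215,258,190,245),
"dome":B((S<60)&(V>110),.090,220,250,195,235)}
for k,v in L.items(): print(k,v[0],v[1].round(4),np.round(v[2],1),round(np.degrees(v[3]),1))
for p in [(234,212),(283,212),(236,234),(283,240),(425,182),(384,226),(300,260)]:
    r=ray("top",p,0)[0]; c=camera_params("top"); o=np.array(c["position"]);f=np.array(c["rotation"])[:,2]
    t=d[p[1],p[0]]/((r-o)@f); print(p,(o+(r-o)*t).round(3))
a=cv2.resize(im[150:290,200:320],None,fx=4,fy=4,interpolation=cv2.INTER_CUBIC)
s=cv2.imread("pics/side0.png")[240:380,130:360]; s=cv2.resize(s,(460,560*1)[:2] if 0 else (460,280))
o=np.zeros((560,800,3),np.uint8); a=cv2.resize(a,(340,396)); o[:396,:340]=a; o[:280,340:]=s
cv2.imwrite("pics/crop0.png",o)
E
```

```text
pad_sensor [389.6 177.3] [ 0.6151 -0.116 ] [39.1 37.6] 89.4
pad_driver [424.6 182. ] [ 0.6032 -0.2022] [112.5  38.2] -10.7
pad_battery [383.8 226.1] [ 0.4951 -0.1002] [79.7 49.4] -6.9
pad_jbox [418.6 231.4] [ 0.4817 -0.1837] [72.  35.6] -11.7
pad_dimmer [454.2 237. ] [ 0.4672 -0.2677] [43.7 42.9] -2.6
jbox [282.1 215. ] [0.5155 0.1402] [71.5 34.9] 3.9
driver [282.8 217.2] [0.5136 0.1413] [112.8  39.8] 3.0
dimmer [243.7 217.4] [0.5102 0.2288] [19.3  4.5] -13.2
pileA [237.5 220.3] [0.5079 0.2498] [82.5 55.8] 4.2
dome [232.  214.6] [0.5099 0.2509] [27.7 27.2] 0.8
(234, 212) [0.516 0.246 0.095]
(283, 212) [0.522 0.138 0.058]
(236, 234) [0.476 0.252 0.028]
(283, 240) [0.46  0.141 0.03 ]
(425, 182) [ 0.604 -0.204  0.005]
(384, 226) [ 0.495 -0.101  0.01 ]
(300, 260) [0.415 0.102 0.007]
```

View pics/crop0.png

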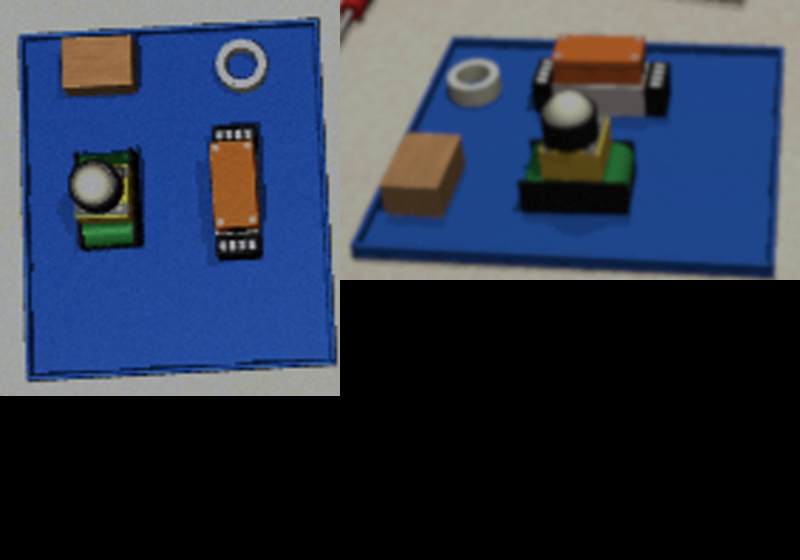

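The crop confirms the piles. The sensor (dome) sits on the yellow dimmer on the green battery, and the orange jbox sits on the grey driver. The brown carton is separate. Next I'll refine the poses with moments and the height map.

```bash
cat >> h.py <<'E'
def hmap(d,n="top"):
    c=camera_params(n); K=np.array(c["K"]); R=np.array(c["rotation"]); v,u=np.mgrid[:480,:640]
    P=np.stack([(u-K[0,2])/K[0,0]*d,(v-K[1,2])/K[1,1]*d,d],-1)@R.T+np.array(c["position"])
    return P
def mom(mask,z,n="top"):
    """largest blob: centre, sizes (rectangle-equivalent), yaw from moments in the plane z"""
    k,l,s,_=cv2.connectedComponentsWithStats(mask.astype(np.uint8)); i=1+np.argmax(s[1:,4])
    v,u=np.nonzero(l==i); w=ray(n,np.c_[u,v],z)[:,:2]; c=w.mean(0)
    e,V=np.linalg.eigh(np.cov((w-c).T)); a=np.arctan2(V[1,1],V[0,1]); a=(a+np.pi/2)%np.pi-np.pi/2
    return np.array([u.mean(),v.mean()]).round(1),c,np.sqrt(12*e[::-1])*1000,a
def win(m,x0,x1,y0,y1):
    w=np.zeros(m.shape,bool); w[y0:y1,x0:x1]=1; return m&w
def hsvm(im):
    hsv=cv2.cvtColor(im,cv2.COLOR_BGR2HSV); return [hsv[...,i].astype(int) for i in range(3)]
def show(L):
    for k,v in L.items(): print(k,v[0],v[1].round(4),np.round(v[2],1),round(float(np.degrees(v[3])),1))
E
python3 - <<'E'
from h import *
im=cv2.imread("pics/top0.png"); P=hmap(np.load("pics/top0.npy")); Z=P[...,2]; H,S,V=hsvm(im)
org=(H<18)&(S>110)&(V>60); yel=(H>20)&(H<36)&(S>90)&(V>60); grn=(H>40)&(H<85)&(S>70)
M=lambda m,z,*w: mom(win(m,*w),z)
L={"pad_sensor":M(V<100,.008,376,404,163,192),"pad_driver":M((V<160)&(S<60),.008,410,440,153,212),
"pad_battery":M(grn,.008,365,405,200,250),"pad_jbox":M(org,.008,405,432,210,252),"pad_dimmer":M(yel,.008,440,470,220,252),
"jboxZ":M(Z>.047,.060,268,300,185,250),"jbox":M(org,.060,268,300,185,240),"driver":M(~((H>100)&(H<130)&(S>120)),.034,268,298,185,250),
"sensorZ":M(Z>.070,.082,215,258,190,245),"A":M(Z>.018,.034,215,258,190,245),"B":M(Z>.018,.034,262,305,185,250)}
show(L)
G={"pad_sensor":(.0625,.085),"pad_driver":(.0625,0),"pad_battery":(-.0625,.085),"pad_jbox":(-.0625,0),"pad_dimmer":(-.0625,-.085)}
q=np.array(list(G.values())); w=np.array([L[k][1] for k in G]); qc=q-q.mean(0); wc=w-w.mean(0)
th=np.arctan2((qc[:,0]*wc[:,1]-qc[:,1]*wc[:,0]).sum(),(qc*wc).sum()); R=np.array([[np.cos(th),-np.sin(th)],[np.sin(th),np.cos(th)]])
f=qc@R.T+w.mean(0); print("yaw",np.degrees(th)); print(np.c_[f,(w-f)*1000].round(4))
# robust rect of white-floor housing rim from Z
for nm,m in(("housing",win(Z>.02,345,500,125,285)),):
    print(nm,box(m,.035))
E
```

```text
pad_sensor [389.4 177.2] [ 0.6159 -0.117 ] [36.9 36.7] -16.7
pad_driver [424.6 182.1] [ 0.6028 -0.2021] [113.1  38.4] -10.8
pad_battery [383.8 226.1] [ 0.495  -0.1004] [80.1 50.1] -6.9
pad_jbox [418.7 231.3] [ 0.4816 -0.1837] [72.4 36. ] -11.6
pad_dimmer [454.3 237. ] [ 0.467  -0.2683] [44.3 44. ] -11.4
jboxZ [282. 215.] [0.5147 0.1404] [74.  36.6] 3.5
jbox [282.2 214.6] [0.5154 0.1401] [70.9 36. ] 3.7
driver [282.8 217.4] [0.5139 0.1409] [109.8  38.8] 2.7
sensorZ [232.8 215. ] [0.5113 0.2506] [38.7 36.2] 39.3
A [236.8 219.9] [0.5088 0.2499] [78.5 54.9] 6.1
B [282.6 217.1] [0.5146 0.1413] [112.   38.4] 2.8
yaw -8.573627060835395
[[ 0.6168 -0.1183 -0.8412  1.2865]
 [ 0.6041 -0.2023 -1.2562  0.1741]
 [ 0.4932 -0.0996  1.854  -0.801 ]
 [ 0.4805 -0.1837  1.076  -0.0663]
 [ 0.4678 -0.2677 -0.8326 -0.5932]]
housing (array([424.7, 205.2]), array([ 0.54561304, -0.194112  ]), [309.1412353515625, 300.9608459472656], np.float32(-0.14430153))
```

```bash
cat >> h.py <<'E'
def att(a):
    z=np.array([np.cos(a),np.sin(a),0]); x=np.array([0,0,-1.]); return np.c_[x,np.cross(z,x),z]
def above(p,a,z):
    q0=np.array(sense()["joint_pos"]); best=None
    for b in(a,a+np.pi):
        q=inverse_kinematics([p[0],p[1],z],att(b))
        if q is not None and (best is None or abs(np.array(q)-q0).max()<best[0]): best=(abs(np.array(q)-q0).max(),b)
    b=best[1]; movep([p[0],p[1],z],att(b)); return b
def log(t):
    s=sense(); print(t,"t=%.1f"%s["time_s"],"pos",np.round(s["position"],4),"gap %.4f"%s["finger_gap"],"F",np.round(s["wrist_force"],1))
def pick(p,a,tz,opening,N,lift=.2):
    """jaws along angle a; tz = TCP height at the grasp"""
    command_gripper(opening); above(p,a,lift)
    hit=move_l([p[0],p[1],tz],feed=.12,until_force=8); log("down hit=%s"%hit)
    if hit: raise SystemExit("unexpected contact")
    command_gripper(.0,N); log("grip"); move_l([p[0],p[1],lift],feed=.15); log("up")
def place(p,a,tz,lift=.2,zm=.003,widen=.022):
    above(p,a,lift); log("over"); move_l([p[0],p[1],tz+.006],feed=.12)
    hit=move_l([p[0],p[1],tz-zm],feed=.02,until_force=3); log("set hit=%s"%hit)
    command_gripper(sense()["finger_gap"]+widen); move_l([p[0],p[1],lift],feed=.15); log("away")
def snap(tag):
    r={}
    for n in("top","side"):
        p,d=camera(n); im=np.ascontiguousarray(p[...,::-1]); cv2.imwrite(f"pics/{n}{tag}.png",im); r[n]=(im,hmap(d,n))
    return r
E
python3 - <<'E'
from h import *
D=np.radians
pick((.5105,.2508),D(-86.5),.088,.075,25)
place((.6157,-.117),D(-98.5),.036)
r=snap(1)
a=r["top"][0][140:290,190:500]; s=r["side"][0][140:390,130:380]
o=np.zeros((600,780,3),np.uint8); o[:375,:775]=cv2.resize(a,(775,375)); o[375:,:225]=cv2.resize(s,(225,225)); cv2.imwrite("pics/v1.png",o)
E
```

```text
down hit=False t=4.6 pos [0.5109 0.2513 0.0888] gap 0.0749 F [0.1 0.4 0.1]
grip t=5.0 pos [0.5109 0.2509 0.0888] gap 0.0409 F [-0.4 -1.5  5.7]
up t=5.9 pos [0.5101 0.2502 0.199 ] gap 0.0410 F [ 1.1 -0.4 -0.4]
over t=7.3 pos [ 0.6156 -0.1146  0.2003] gap 0.0409 F [ 0.3  0.6 -1.1]
set hit=True t=9.1 pos [ 0.6161 -0.1171  0.0368] gap 0.0407 F [0.5 1.  4.6]
away t=10.7 pos [ 0.6151 -0.1172  0.1988] gap 0.0626 F [-0.2 -0.3 -0.2]
```

View pics/v1.png

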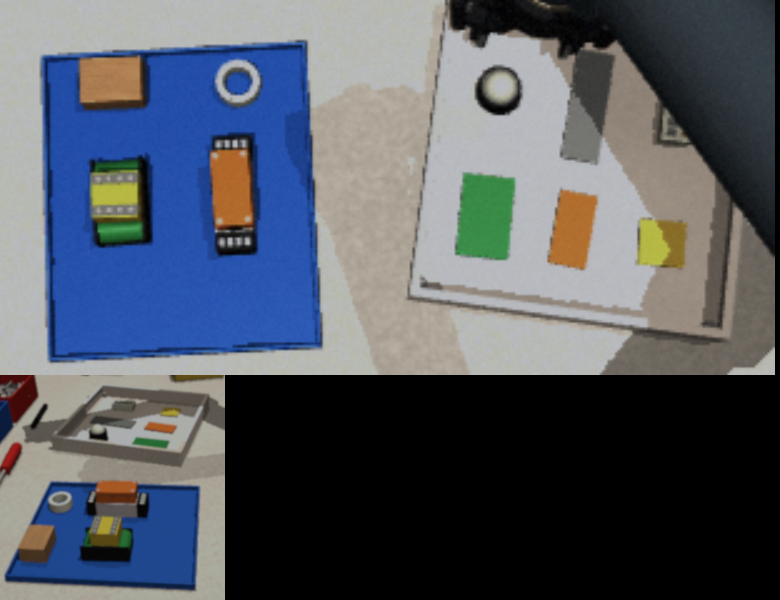

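The picture shows the sensor upright on the black pad at (498,90) in the view. The dimmer is uncovered at (118,195) and its pad is at (661,243). Next I'll measure the dimmer, its pad's yaw and the placed sensor.

```bash
cat >> h.py <<'E'
def up(im,x0,x1,y0,y1,f,z,n="top",k=8):
    """crop, upscale, mask function f(H,S,V) -> minAreaRect & moments in plane z"""
    a=cv2.resize(im[y0:y1,x0:x1],None,fx=k,fy=k,interpolation=cv2.INTER_CUBIC); m=f(*hsvm(a)).astype(np.uint8)
    m=cv2.morphologyEx(m,cv2.MORPH_CLOSE,np.ones((25,25))); m=cv2.morphologyEx(m,cv2.MORPH_OPEN,np.ones((25,25)))
    c=max(cv2.findContours(m,cv2.RETR_EXTERNAL,cv2.CHAIN_APPROX_NONE)[0],key=cv2.contourArea)[:,0,:]
    uv=(c+.5)/k-.5+[x0,y0]; w=(ray(n,uv,z)[:,:2]*1000).astype(np.float32); r=cv2.minAreaRect(w)
    M=cv2.moments(w); cc=np.array([M["m10"],M["m01"]])/M["m00"]/1000
    a2=.5*np.arctan2(2*M["mu11"],M["mu20"]-M["mu02"])
    # dominant edge direction mod 90 from contour steps
    st=np.roll(w,-40,0)-w; an=np.arctan2(st[:,1],st[:,0]); e4=np.angle(np.exp(4j*an).mean())/4
    print("  mom c",cc.round(4),"yaw %.1f"%np.degrees(a2),"| rect c",(np.array(r[0])/1000).round(4),"size",np.round(r[1],1),"ang %.1f"%r[2],"| edge yaw %.1f"%np.degrees(e4),"area %.0f"%M["m00"])
E
python3 - <<'E'
from h import *
t0=cv2.imread("pics/top0.png"); s0=cv2.imread("pics/side0.png"); t1=cv2.imread("pics/top1.png"); s1=cv2.imread("pics/side1.png")
org=lambda H,S,V:(H<18)&(S>110)&(V>60); yel=lambda H,S,V:(H>20)&(H<36)&(S>90)&(V>60); grn=lambda H,S,V:(H>40)&(H<85)&(S>70)
dim=lambda H,S,V:((H>20)&(H<36)&(S>90)&(V>60))|((S<70)&(V>90))
print("pad_dimmer"); up(t0,438,472,220,254,yel,.008); up(s0,300,338,170,192,yel,.008,"side")
print("pad_jbox"); up(t0,404,433,208,254,org,.008); up(s0,285,335,188,210,org,.008,"side")
print("pad_battery"); up(t0,365,405,200,250,grn,.008); up(s0,270,325,205,226,grn,.008,"side")
gr=lambda H,S,V:(V<160)&(S<60)
print("pad_driver"); up(t0,410,440,153,212,gr,.008); up(s0,225,288,180,204,gr,.008,"side")
print("jbox top"); up(t1,266,300,190,240,org,.060)
print("dimmer top"); up(t1,222,254,205,232,dim,.060)
print("driver"); up(t1,266,300,185,250,lambda H,S,V:~((H>100)&(H<130)&(S>120)),.034)
print("sensor"); up(t1,375,405,160,192,lambda H,S,V:V<100,.030)
P=hmap(camera("top")[1]); show({"dimZ":mom(win(P[...,2]>.046,215,258,190,245),.060),"senZ":mom(win(P[...,2]>.02,376,404,163,190),.030)})
E
```

```text
pad_dimmer
  mom c [ 0.4673 -0.2683] yaw 43.4 | rect c [ 0.4674 -0.2686] size [44.7 45. ] ang 84.5 | edge yaw -5.4 area 1912
  mom c [ 0.4681 -0.2676] yaw -82.5 | rect c [ 0.468  -0.2676] size [46.9 43.6] ang 85.3 | edge yaw -3.7 area 1881
pad_jbox
  mom c [ 0.4818 -0.1838] yaw -11.5 | rect c [ 0.4817 -0.1838] size [36.5 72.7] ang 78.8 | edge yaw -11.2 area 2510
  mom c [ 0.4823 -0.1829] yaw -13.0 | rect c [ 0.4825 -0.1827] size [37.3 71.1] ang 78.6 | edge yaw -10.6 area 2448
pad_battery
  mom c [ 0.495  -0.1004] yaw -6.8 | rect c [ 0.4951 -0.1004] size [50.7 80.9] ang 83.2 | edge yaw -6.7 area 3945
  mom c [ 0.4942 -0.1094] yaw -8.5 | rect c [ 0.4948 -0.1091] size [32.  78.3] ang 83.0 | edge yaw -7.1 area 2251
pad_driver
  mom c [ 0.6032 -0.2021] yaw -10.8 | rect c [ 0.6033 -0.2023] size [ 42.2 116.3] ang 79.3 | edge yaw -10.9 area 4516
  mom c [ 0.6033 -0.2006] yaw -12.0 | rect c [ 0.6032 -0.2006] size [ 53.1 118.2] ang 79.1 | edge yaw -10.1 area 5834
jbox top
  mom c [0.5151 0.1396] yaw 4.2 | rect c [0.5148 0.1396] size [75.7 37.3] ang 3.6 | edge yaw 3.9 area 2657
dimmer top
  mom c [0.5083 0.248 ] yaw 24.8 | rect c [0.5081 0.2482] size [48.1 46.5] ang 3.3 | edge yaw 2.5 area 2121
driver
  mom c [0.514  0.1411] yaw 2.9 | rect c [0.5136 0.1416] size [113.4  41.1] ang 3.0 | edge yaw 2.7 area 4313
sensor
  mom c [ 0.6014 -0.1073] yaw 58.7 | rect c [ 0.6027 -0.1072] size [44.1 21.8] ang 58.5 | edge yaw 2.5 area 519
dimZ [235.6 217.7] [0.5092 0.2481] [46.2 45.8] -66.8
senZ [389.2 174.8] [ 0.6159 -0.1137] [37.8 36.6] -23.2
```

```bash
python3 - <<'E'
from h import *
t1=cv2.imread("pics/top1.png"); s1=cv2.imread("pics/side1.png"); s0=cv2.imread("pics/side0.png"); t0=cv2.imread("pics/top0.png")
H,S,V=hsvm(t1); 
a=cv2.resize(t1[160:195,372:407],(420,420),interpolation=cv2.INTER_CUBIC); b=cv2.resize(s1[190:225,222:267],(378,294)); c=cv2.resize(s0[190:225,222:267],(378,294))
o=np.zeros((600,800,3),np.uint8); o[:420,:420]=a; o[:294,420:798]=b; o[300:594,420:798]=c; cv2.imwrite("pics/v2.png",o)
E
```

```text
(no output)
```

View pics/v2.png

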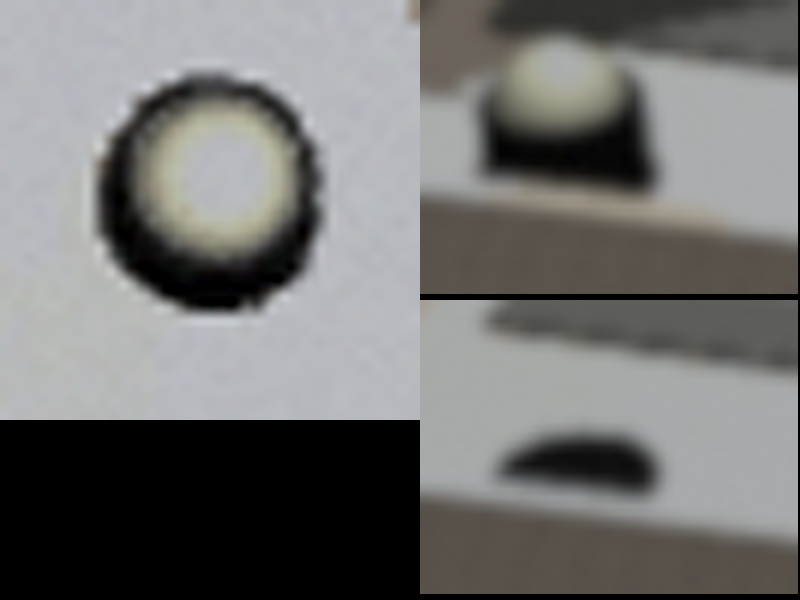

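```bash
python3 - <<'E'
from h import *
t1=cv2.imread("pics/top1.png"); t0=cv2.imread("pics/top0.png")
def ext(t):
    a=cv2.resize(t[160:195,372:407],None,fx=12,fy=12,interpolation=cv2.INTER_CUBIC); V=hsvm(a)[2]; m=V<110; m[:60]=0; m[-80:]=0; m[:,:60]=0; m[:,-60:]=0
    v,u=np.nonzero(m); f=lambda x,o:(x+.5)/12-.5+o
    return f(u.min(),372),f(u.max(),372),f(v.min(),160),f(v.max(),160)
for t,zl,zr in((t0,.008,.008),(t1,.008,.030)):
    l,r,tp,bt=ext(t); print(l,r,tp,bt)
    yl=ray("top",(l,(tp+bt)/2),zl)[0][1]; yr=ray("top",(r,(tp+bt)/2),zr)[0][1]
    xb=ray("top",((l+r)/2,bt),zl)[0][0]; xt=ray("top",((l+r)/2,tp),zr)[0][0]
    print("y %.4f d %.4f  x %.4f d %.4f"%((yl+yr)/2,yl-yr,(xt+xb)/2,xt-xb))
E
```

```text
380.5416666666667 398.375 168.79166666666666 185.625
y -0.1171 d 0.0434  x 0.6158 d 0.0422
379.7083333333333 398.2083333333333 165.95833333333334 185.54166666666666
y -0.1143 d 0.0418  x 0.6163 d 0.0427
```

The picture shows the sensor upright. Its silhouette comes out about 2.8 mm to +y of the pad, while x matches. That could be a camera/robot offset, because the jaws centre a part along y. I'll place the dimmer with a 2.5 mm correction, measure it the same way, then mend the sensor.

```bash
python3 - <<'E'
from h import *
D=np.radians
pick((.510,.2467),D(-87),.063,.070,25)
place((.4675,-.2703),D(-94.8),.037,widen=.014)
above((.50,.05),D(-95),.25)
r=snap(2)
t=r["top"][0]; a=cv2.resize(t[140:290,340:500],(640,600),interpolation=cv2.INTER_CUBIC); cv2.imwrite("pics/v3.png",a)
E
```

```text
down hit=False t=13.8 pos [0.5105 0.2471 0.0638] gap 0.0698 F [-1.   0.7 -0.3]
grip t=14.2 pos [0.5104 0.2469 0.0638] gap 0.0432 F [-0.2 -0.8  5.4]
up t=15.2 pos [0.5096 0.2461 0.1989] gap 0.0435 F [ 0.5 -0.3 -0.7]
over t=17.1 pos [ 0.4681 -0.269   0.2002] gap 0.0437 F [ 0.1  0.  -0.6]
set hit=True t=18.9 pos [ 0.4678 -0.2705  0.0377] gap 0.0433 F [-0.8 -0.5  3.9]
away t=20.4 pos [ 0.4669 -0.2703  0.199 ] gap 0.0574 F [-0.1 -0.1 -0.2]
```

View pics/v3.png

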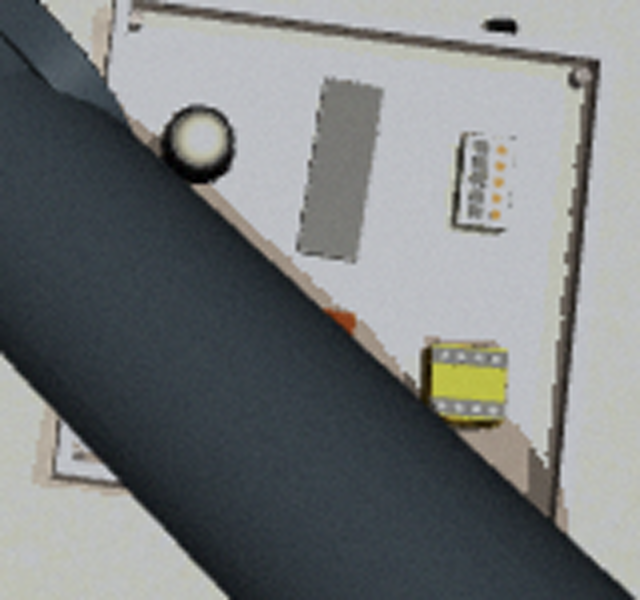

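```bash
python3 - <<'E'
from h import *
above((.51,.25),np.radians(-87),.22); r=snap(3); t=r["top"][0]
dim=lambda H,S,V:((H>20)&(H<36)&(S>90)&(V>150))|((S<70)&(V>90)&(V<165))
yt=lambda H,S,V:(H>20)&(H<36)&(S>90)&(V>150)
up(t,438,475,218,254,yt,.034)
P=r["top"][1]; show({"dimZ":mom(win(P[...,2]>.030,430,480,210,260),.034),"dimZlow":mom(win(P[...,2]>.015,430,480,210,260),.034),"jbZ":mom(win(P[...,2]>.053,268,300,185,250),.060),"sensdome":mom(win(P[...,2]>.034,376,404,160,190),.040)})
a=cv2.resize(t[218:254,438:475],(592,576),interpolation=cv2.INTER_CUBIC); cv2.imwrite("pics/v4.png",a)
t0=cv2.imread("pics/top0.png")
E
```

```text
mom c [ 0.4675 -0.2676] yaw 85.2 | rect c [ 0.4676 -0.2677] size [42.9 21.3] ang 85.9 | edge yaw -4.9 area 847
dimZ [453.1 252.7] [ 0.4262 -0.2574] [130.7  36.3] 87.0
dimZlow [453.1 252.7] [ 0.4262 -0.2574] [130.7  36.3] 87.0
jbZ [284.2 214.3] [0.5163 0.1355] [142.5  73. ] 5.3
sensdome [389.6 173.8] [ 0.6154 -0.1135] [26.7 25.2] 23.2
```

View pics/v4.png

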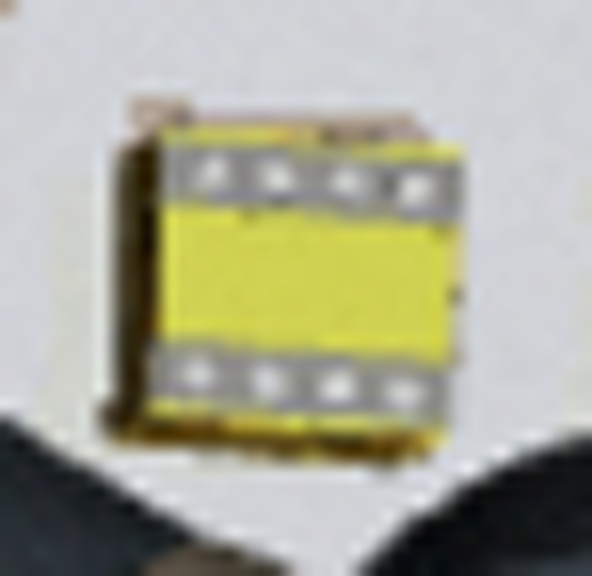

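The dimmer's top centre is at (0.4676, -0.2677) with yaw -4.6°, within 1 mm of its pad. That confirms the camera/robot y offset of about +2.8 mm. Next I'll shift the sensor and place the jbox.

```bash
python3 - <<'E'
from h import *
D=np.radians
command_gripper(.065); p=(.6157,-.1171); above(p,D(-98.5),.15)
move_l([*p,.038],feed=.12,until_force=8); command_gripper(0,25); move_l([*p,.044],feed=.05)
q=(.6155,-.1198); move_l([*q,.044],feed=.05); print(move_l([*q,.034],feed=.02,until_force=3)); log("sensor")
command_gripper(sense()["finger_gap"]+.022); move_l([*q,.2])
pick((.516,.1375),D(-86.3),.063,.062,30)
place((.4819,-.1864),D(-101.3),.037)
above((.514,.25),D(-87),.25); r=snap(4); t=r["top"][0]
a=cv2.resize(t[140:290,200:500],(800,400),interpolation=cv2.INTER_CUBIC); cv2.imwrite("pics/v5.png",a)
org=lambda H,S,V:(H<18)&(S>110)&(V>60)
up(t,400,436,205,256,org,.034); up(t,400,436,205,256,lambda H,S,V:org(H,S,V)&(V>150),.034)
E
```

```text
True
sensor t=26.7 pos [ 0.6156 -0.1197  0.039 ] gap 0.0410 F [-0.6  0.3  4.6]
down hit=False t=30.8 pos [0.5165 0.1378 0.0637] gap 0.0621 F [-0.1 -1.1 -0.7]
grip t=31.2 pos [0.5164 0.1378 0.0637] gap 0.0353 F [-1.  -0.3  4.9]
up t=32.2 pos [0.5155 0.137  0.199 ] gap 0.0354 F [ 0.3 -0.  -2. ]
over t=33.5 pos [ 0.4823 -0.1848  0.2001] gap 0.0356 F [ 0.2  0.7 -1.3]
set hit=True t=35.3 pos [ 0.4822 -0.1866  0.0376] gap 0.0357 F [-1.8 -0.9  3.3]
away t=36.9 pos [ 0.4812 -0.1864  0.1991] gap 0.0575 F [-0.4  1.2 -0.8]
  mom c [ 0.481  -0.1822] yaw -10.4 | rect c [ 0.4801 -0.1815] size [39.9 76.5] ang 78.9 | edge yaw -12.0 area 2753
  mom c [ 0.4825 -0.1848] yaw -10.8 | rect c [ 0.4823 -0.1845] size [34.8 71. ] ang 79.0 | edge yaw -9.7 area 2234
```

View pics/v5.png

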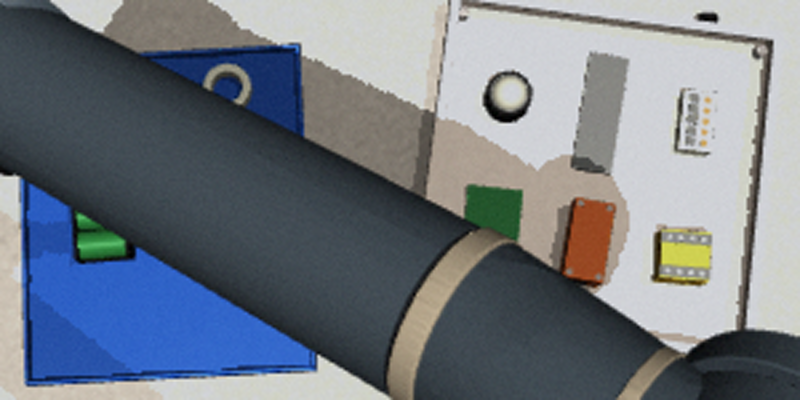

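Sensor, dimmer and jbox are all upright on their pads, and the jbox is within 1 mm. Next I need a clear view of the tray with the arm over the housing.

```bash
python3 - <<'E'
from h import *
above((.6157,-.2),np.radians(-100),.2); r=snap(5); t,P=r["top"]
Z=P[...,2]
show({"driverZ":mom(win(Z>.025,264,305,185,255),.034),"batZ":mom(win(Z>.025,212,260,185,250),.034)})
nb=lambda H,S,V:~((H>100)&(H<130)&(S>120))
print("driver"); up(t,264,302,185,252,nb,.034); up(t,264,302,185,252,lambda H,S,V:(S<60)&(V>90),.034)
print("battery"); up(t,215,258,190,248,nb,.034); up(t,215,258,190,248,lambda H,S,V:(H>40)&(H<85)&(S>70)&(V>60),.034)
a=cv2.resize(t[185:250,210:310],(800,520),interpolation=cv2.INTER_CUBIC); cv2.imwrite("pics/v6.png",a)
E
```

```text
driverZ [282.7 217. ] [0.5149 0.141 ] [111.9  36.5] 2.1
batZ [237.1 219.8] [0.509  0.2494] [79.6 52.8] 3.8
driver
  mom c [0.5138 0.1402] yaw 2.0 | rect c [0.5138 0.1403] size [112.9  39. ] ang 2.6 | edge yaw 2.4 area 4141
  mom c [0.5157 0.1408] yaw 2.3 | rect c [0.5156 0.1404] size [102.9  36.8] ang 2.3 | edge yaw 2.3 area 3444
battery
  mom c [0.5078 0.2477] yaw 5.3 | rect c [0.5078 0.2477] size [81.6 52.7] ang 4.1 | edge yaw 3.8 area 4102
  mom c [0.5083 0.2496] yaw 4.7 | rect c [0.5083 0.2498] size [76.8 43.2] ang 4.7 | edge yaw 4.4 area 3076
```

View pics/v6.png

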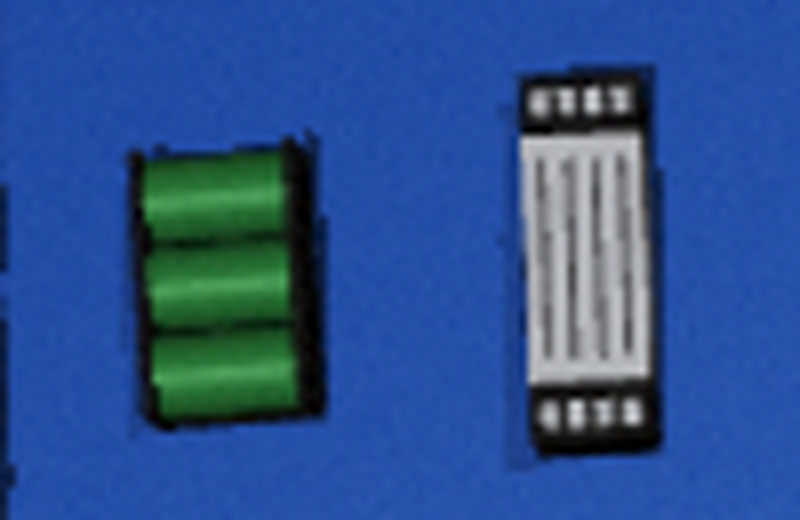

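The view shows the battery at (225,285) and the driver at (590,260), both upright and free. Next is the driver.

```bash
python3 - <<'E'
from h import *
D=np.radians
pick((.5153,.1378),D(-87.7),.036,.062,50)
place((.6032,-.2049),D(-100.8),.040,widen=.018)
above((.514,.3),D(-87),.25); r=snap(6); t=r["top"][0]
a=cv2.resize(t[140:290,340:500],(640,600),interpolation=cv2.INTER_CUBIC); cv2.imwrite("pics/v7.png",a)
up(t,404,445,148,216,lambda H,S,V:(S<60)&(V<190),.038); up(t,404,445,148,216,lambda H,S,V:(V<165),.038)
m=win(r["top"][1][...,2]>.03,404,445,148,214); show({"drvZ":mom(m,.038)})
E
```

```text
down hit=False t=43.5 pos [0.5158 0.138  0.0367] gap 0.0620 F [-0.7  0.1 -0.1]
grip t=43.8 pos [0.5157 0.1381 0.0367] gap 0.0350 F [ 0.2 -0.2  5.4]
up t=45.0 pos [0.5147 0.1374 0.199 ] gap 0.0349 F [ 0.1 -0.  -0.6]
over t=46.4 pos [ 0.6034 -0.202   0.2004] gap 0.0353 F [ 0.3 -0.1 -1.9]
set hit=True t=48.2 pos [ 0.6036 -0.205   0.0408] gap 0.0349 F [-0.8  0.2  4.6]
away t=49.7 pos [ 0.6026 -0.205   0.1988] gap 0.0532 F [-0.4  0.1 -0.4]
  mom c [ 0.5816 -0.1874] yaw -20.8 | rect c [ 0.5864 -0.1827] size [ 71.4 155. ] ang 79.0 | edge yaw -8.0 area 7220
  mom c [ 0.5953 -0.1947] yaw -15.0 | rect c [ 0.5979 -0.1933] size [ 53.9 127.3] ang 78.9 | edge yaw -9.6 area 5082
drvZ [426.7 179. ] [ 0.6026 -0.2013] [112.7  37.2] -11.1
```

View pics/v7.png

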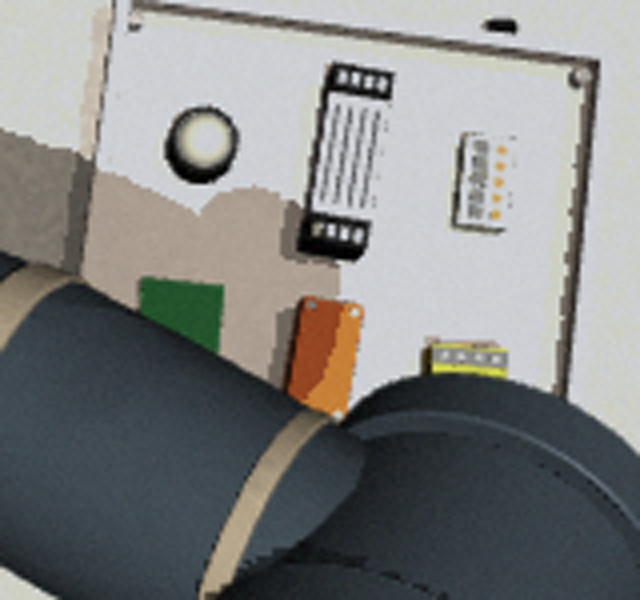

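The driver is flat on its pad at (345,160), with its height-map centre within 1 mm. I'll check the sensor, then fit the battery last.

```bash
python3 - <<'E'
from h import *
D=np.radians
t=cv2.imread("pics/top6.png")
a=cv2.resize(t[160:195,372:407],None,fx=12,fy=12,interpolation=cv2.INTER_CUBIC); m=hsvm(a)[2]<100; m[:40]=0; m[-80:]=0; m[:,:60]=0; m[:,-60:]=0
v,u=np.nonzero(m); f=lambda x,o:(x+.5)/12-.5+o
l,r,tp,bt=f(u.min(),372),f(u.max(),372),f(v.min(),160),f(v.max(),160)
y=(ray("top",(l,(tp+bt)/2),.008)[0][1]+ray("top",(r,(tp+bt)/2),.030)[0][1])/2; x=(ray("top",((l+r)/2,bt),.008)[0][0]+ray("top",((l+r)/2,tp),.030)[0][0])/2
print("sensor",round(x,4),round(y,4),"pad .6158 -.1171")
if abs(y+.1171)>.0017 or abs(x-.6158)>.002: raise SystemExit("sensor off")
pick((.5086,.2464),D(-85.8),.036,.078,60)
place((.495,-.1031),D(-96.8),.040,widen=.014)
above((.6,.3),D(-60),.3); r=snap(7); t=r["top"][0]
show({"batZ":mom(win(r["top"][1][...,2]>.03,364,407,198,252),.038)})
o=np.zeros((600,800,3),np.uint8); o[:500,:533]=cv2.resize(t[140:290,340:500],(533,500),interpolation=cv2.INTER_CUBIC); o[:200,533:]=cv2.resize(r["side"][0][140:250,180:380],(267,200)); cv2.imwrite("pics/v8.png",o)
E
```

```text
sensor 0.616 -0.1166 pad .6158 -.1171
down hit=False t=54.0 pos [0.509  0.2468 0.0367] gap 0.0782 F [-0.4 -1.1 -0.2]
grip t=54.3 pos [0.509  0.247  0.0368] gap 0.0485 F [-0.6 -0.8  5.4]
up t=55.6 pos [0.5081 0.2458 0.1989] gap 0.0490 F [-0.  -0.2 -3.4]
over t=56.9 pos [ 0.4954 -0.1016  0.2003] gap 0.0486 F [ 0.6  0.1 -3.6]
set hit=True t=58.7 pos [ 0.4954 -0.1033  0.0409] gap 0.0489 F [-1.5 -0.7  6. ]
away t=60.2 pos [ 0.4943 -0.1032  0.1991] gap 0.0632 F [-0.6 -0.1  0.2]
batZ [385.3 224.1] [ 0.4948 -0.1005] [127.1  99.8] 1.5
```

View pics/v8.png

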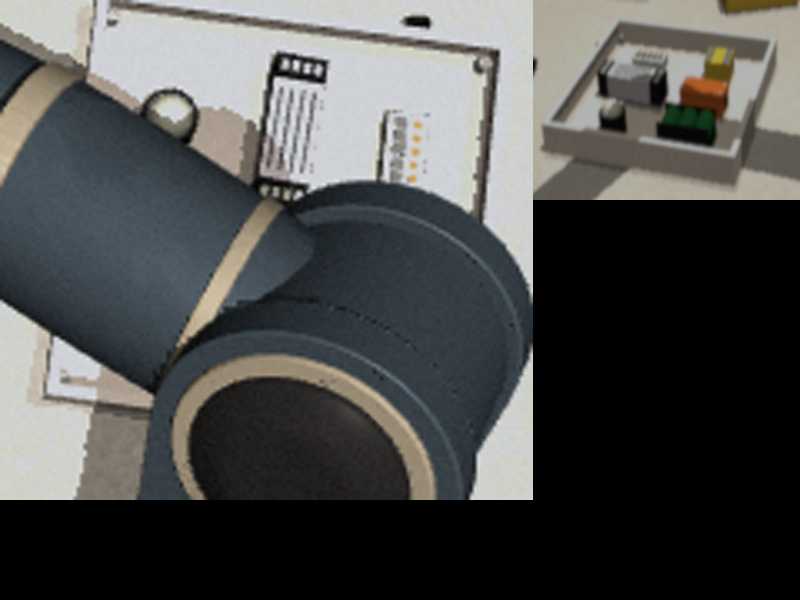

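The side view shows all five parts sitting flat and upright. The arm's elbow blocks the top view, so I'll return to the start pose for the final check.

```bash
python3 - <<'E'
from h import *
move_joints([1.111,.469,-.049,1.532,.024,1.141,-.082]); r=snap(8); t,P=r["top"]; Z=P[...,2]
show({"batZ":mom(win(Z>.03,364,407,198,252),.038),"drvZ":mom(win(Z>.03,404,445,148,214),.038),"jbZ":mom(win(Z>.027,404,436,205,256),.034),"dimZ":mom(win(Z>.027,438,475,218,256),.034)})
up(t,364,407,198,254,lambda H,S,V:(H>40)&(H<85)&(S>70)&(V>60),.036)
cv2.imwrite("pics/v9.png",cv2.resize(t[140:290,340:500],(640,600),interpolation=cv2.INTER_CUBIC)); log("end")
E
```

```text
batZ [385.2 223.6] [ 0.4959 -0.1003] [79. 52.] -7.9
drvZ [426.7 179.1] [ 0.6023 -0.2013] [112.9  37.1] -10.8
jbZ [420.2 229.7] [ 0.4812 -0.1827] [72.5 36.5] -11.2
dimZ [456.2 235.4] [ 0.467  -0.2664] [46.1 44.6] -47.9
  mom c [ 0.4923 -0.1001] yaw -6.6 | rect c [ 0.4923 -0.1001] size [42.5 84. ] ang 83.6 | edge yaw -6.8 area 3335
end t=65.3 pos [ 0.2831 -0.613   0.2562] gap 0.0630 F [-1.1  0.5  0.4]
```

View pics/v9.png

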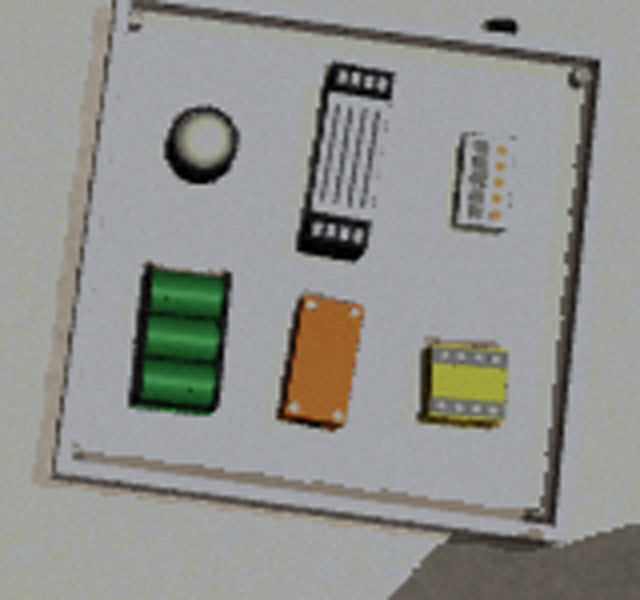

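All five parts are on their pads, with no pad foam showing beside any of them, and the robot is clear. Handing in.

```bash
python3 -c "
from rig import *
finish_job()"
```

```text
the job is handed in; nothing more can be done
```

All five parts are on their pads, fitted in the order sensor, dimmer, jbox, driver and battery last. I handed the job in at about 65 s of the 144 s allowed. Each part was lowered slowly until touch before it was released.

**Mended along the way:** the sensor first landed about 2.8 mm to the left (+y) of its pad centre. The dimmer confirmed this as an offset between camera and robot. I regrasped and shifted the sensor and corrected the remaining placings.

**Last checks:**
- **Position:** the sensor, dimmer, jbox, driver and battery all measured within about 1 mm of their pad centres by the best measure of each.
- **Alignment:** yaw agreed within about 1° for the four parts that have a direction.
- **Upright:** in the final views all five stand flat, with no pad foam showing beside them and the robot clear.

**Disagreements:**
- The battery's plain colour outline put its centre about 2.7 mm off along x. That outline includes the visible end face; with that allowed for, it agrees with the height map.
- The last height-map centre of the dimmer read about 2 mm off in y, which I put down to its visible side face. Its top face had measured within 1 mm after placing.

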